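# Nip a bag handle in the stitching clamp, three clicks

## Task

Lift the round-arched wooden bag handle out of the rack and stand it, foot down, in the open jaws of the stitching clamp, centred and resting on the block between the jaws, and let go of it. Then swing the clamp's ratchet lever from open towards the jaws by three clicks, feeling each one, and not as far as a fourth, so that the jaws nip the handle upright, and finish with the gripper still on the lever, holding it there. Leave the other two handles and everything else on the table as they are.

Things in the scene. Friction and masses are not known exactly. Their poses are not given: they have to be found in the camera images.
- handle_round: The handle to clamp: pale wooden bag handle, upper part a round half-circle arch (the only round one); 12 mm thick (x), foot bar 90 mm long (y) and 22 mm high, 85 mm tall; its top bar spans heights 71 to 85 mm. Origin: centre of the foot's underside; z up. About 50 g. Stands foot down in a slot of the rack, its x along the rack's x.
- handle_square: Bystander in the rack: same sizes as the round handle, but two upright legs and a straight, square-cornered top. Same origin and axes.
- handle_tapered: Bystander in the rack: same sizes as the round handle, but legs leaning inwards to a short straight top. Same origin and axes.
- rack: Fixed low wooden rack, 230 (x) x 120 (y) x 36 mm high, with three parallel slots 15 mm wide and 24 mm deep that run along its y, at x = -75, 0 and +75 mm; slot floor 12 mm above the table. Origin: centre of its underside. One handle in each slot, in any order.
- clamp: Fixed stitching clamp on a wooden base 200 (x) x 250 (y) x 22 mm; origin: centre of its underside. Two upright wooden jaws, suede-lined, 90 mm wide along y, centred at y = -50 mm, tops 147 mm above the table; the -x one is fixed, its inner face at x = -6 mm; the +x one starts open: mouth about 23 mm wide at the top, 17 mm at the block between the jaws. The lever stands at y = +92 mm.
- clamp_seat (a point): Centre of the top of the fixed 12 mm wide block between the jaws, 100 mm above the table and 47 mm below the jaw tops, on which the handle's foot is to rest. Axes as the clamp's. The foot goes in along the clamp's y, either way round; the middle of the open gap is about 3 mm to +x of this point.
- clamp_jaw: The hinged jaw (+x side) with its soft sprung pad; 90 mm wide (y), 125 mm tall, 28 mm thick with the pad. Origin: its hinge, at the foot. The lever drives it through a cam; its pad meets the 12 mm thick handle shortly before the third click and gives about 1 mm per 2.5 N.
- clamp_lever (a joint): Angle of the ratchet lever, rad: 0 = fully open, leaning 0.30 from upright to the clamp's +x; grows as the top swings to the clamp's -x (upright at 0.30). Starts at 0 to 0.05. A sprung pawl on a toothed quadrant clicks in at about 0.23, 0.37, 0.51, 0.65 and stops it running back past a click; let go, a spring returns it to the last click.
- lever_knob (a point): Centre of the black ball knob, 32 mm across, on top of the lever (steel bar 18 x 6 mm), 165 mm from the pivot, 220 to 227 mm above the table. It moves 23 mm per click. Pushing it takes about 5 N at first, 8 to 14 N up each tooth; at each click the resistance drops by 2 N or more for a few mm.
- clamp_pivot (a point): The lever's pivot: point on its hinge axis (along the clamp's y) in the plane in which the knob swings, 62 mm above the table. Axes as the clamp's.
- spool: Bystander: standing black thread spool with white ends, 39 mm across, 53 mm tall. Origin: centre of its underside.
- pin_box: Bystander: small clear plastic pin box, 64 x 48 x 28 mm. Origin: centre of its underside.
- rotary_cutter: Bystander: rotary cutter lying flat, about 190 mm long, grey handle and orange round blade guard, 18 mm high. Origin: on its underside, mid length.
- shears: Bystander: shears lying flat with orange finger loops, about 255 mm long, 13 mm high. Origin: on its underside, near the pivot.
- bottle0: Bystander: clear water bottle, 62 mm across, 205 mm tall. Origin: centre of its underside.
- bottle1: Bystander: second such bottle.
- button_jar: Bystander: glass jar with a metal lid, 62 mm across, 57 mm tall. Origin: centre of its underside.
There are look-alikes about, which are no part of the job. Leave any orange or turquoise look-alike of the handle_round alone.

How it is judged:
On the way, in this order (a step that is already met when the one before it is completed fails the run):
1. the round-arched handle stands on the block between the open jaws and has been let go, before the lever's first click (x of handle_round in the frame of clamp_seat between -0.008 and 0.014 m and y of handle_round in the frame of clamp_seat between -0.015 and 0.015 m and z of handle_round in the frame of clamp_seat between -0.004 and 0.005 m and angle between handle_round's own z axis and vertical below 0.3 rad and angle between the y axis of handle_round and the y axis of clamp, either way round below 0.2 rad and contact force between the fingers and handle_round below 0.1 N and value of joint clamp_lever below 0.2 rad), for 0.2 s.
2. the lever is on its third click, with the gripper on it (value of joint clamp_lever between 0.495 and 0.63 rad and contact force between the fingers and clamp_lever above 1 N), for 0.2 s.
At the end, for the whole second after the job is handed in: The round handle stands on the block (within 5 mm in height, 15 mm along the jaws), upright within 0.07 rad, untouched by the gripper, nipped with over 2 N; the lever is past its third click and short of the fourth (0.495 to 0.63 rad), the gripper on it with over 1 N (all of step 2 and x of handle_round in the frame of clamp_seat between -0.008 and 0.014 m and y of handle_round in the frame of clamp_seat between -0.015 and 0.015 m and z of handle_round in the frame of clamp_seat between -0.004 and 0.005 m and angle between handle_round's own z axis and vertical below 0.07 rad and angle between the y axis of handle_round and the y axis of clamp, either way round below 0.2 rad and contact force between the fingers and handle_round below 0.1 N and contact force between handle_round and clamp_jaw above 2 N and linear speed of handle_round below 0.02 m/s); the arm keeps its last pose, push and grip.
It fails at once if the lever reaches its fourth click (value of joint clamp_lever above 0.645 rad).
It fails at once if another handle or anything else on the table is moved by more than 20 mm (distance of any of handle_square, handle_tapered, spool, pin_box, rotary_cutter, shears, bottle0, bottle1, button_jar from where it was at the start of the episode above 0.02 m).
It fails at once if a standing thing is tipped (angle between any of handle_square, handle_tapered, spool, pin_box, rotary_cutter, shears, bottle0, bottle1, button_jar's own z axis and vertical above 0.4 rad).
It also fails if it takes over 70 s, if anything falls off the work surface, if the arm or the gripper's body presses on something with over 40 N, if the wrist force passes 120 N, or if a joint passes its speed limit or range.

## Robot

A 6-joint arm with a two-finger parallel gripper is mounted at the origin on the work surface. World frame = base frame: x ahead of the robot, y to its left, z up, the work surface at z = 0. Lengths are in m, angles in rad, forces in N, time in s.
With the tool pointing down it reaches from about 0.25 to 0.775 m from the base axis. Payload 4 kg.
Tool frame: the origin (TCP) lies midway between the tips of the shut fingers; the grasp point (between the pads) lies 19 mm behind it; z points along the fingers, y is the line along which they close (so a half turn about z gives the same grasp; the last joint's range is limited). The gripper opens to 94 mm and grips with 3 to 60 N. Pads are 16 mm wide; open, the fingers measure 119 mm over their backs; the gripper's body (75 mm by 177 mm) begins 78 mm behind the grasp point.
Start: joints at [1, 0.087, 1.371, -0, 1.684, -0.103], TCP at [0.248, 0.491, 0.206] pointing down, gripper open.
Joint ranges: [-3.1, 3.1], [-0.76, 2.03], [0.27, 2.55], [-1.08, 4.22], [0.17, 2.65], [-2.57, 2.57]. Speed limits (rad/s): [2.79, 2.79, 3.14, 3.14, 3.14, 3.14].

## Interface

Orientations are given as [roll, pitch, yaw] about the fixed x, y, z axes, in that order (R = Rz(yaw) Ry(pitch) Rx(roll)).
In Python, from bench import get_obs, snapshot, close_job gives the robot as it stands. The module is installed in compiled form; this text tells all that it offers.
- The arm moves only by the tool drive_tool, never from a script. Its argument "commands" is a list of rows, each a list of 6 numbers: the shift along the tool's x, y, z in units of 0.04 m (1.0 is 0.04 m), then the turn, a rotation vector about the tool's x, y, z in units of 0.1 rad (1.0 is 0.1 rad). In form: [[dx, dy, dz, wx, wy, wz], ...]. A call has 1 to 20 rows; each row shifts and turns the commanded pose from where the row before left it, along the tool's axes as they then stand; what a row does not reach is not made up. A row lasts 1/8 s, in which the tool goes at most 62.5 mm and 10.7 degrees, less where a joint would pass 70% of its speed; a pose out of reach is approached as far as the arm can. A call with a number of a shift or a turn outside -1 to 1 is refused whole. A call with a gripper value outside its range is refused whole. "gripper" is the closure, from 0 (fully open) to 1 (shut), set as the call begins (left out, the last holds). The fingers move at their own pace and stop on an object; the grip force is fixed at half the most. Time passes only in rows, so rows that do not move let the fingers close. It gives the time, the measured TCP pose, the force, the opening and the grip force at its end, in the units of the state.
- get_obs(): the state, without advancing time (a new reading comes with each control period).
- snapshot(name): name is "scene" or "top"; returns a dict with "image" (384x512x3 uint8, blue, green, red), "range_z" (384x512 float32, m along the optical axis (not along the pixel's ray), 0 where there is no reading), "fx", "fy", "cx", "cy" (pixels), "rvec" (rotation vector, rad) and "tvec" (3), from world to camera coordinates, as OpenCV has them. Camera axes: x right, y down, z forward; pixel columns grow to the right and rows downward; lengths in m; the calibration is good to about 2 mm. A picture is of the moment at which its call begins.
- close_job(): hands the job in; it is judged then, once.
The state is a dict: "time": time; "joint_positions": joint angles; "qvel": joint speeds; "joint_torque": joint torques, N m; "tool_pos": TCP position; "ee_rot": TCP orientation; "wrist_force": force on the tool from outside, world axes, zero at the start; "wrist_torque": the same for the moment, N m; "width": finger opening in m; "finger_force": force on a finger pad.
Only numpy, scipy, OpenCV 4.12 (cv2) and the standard library are available. Lean on these libraries where they do the work, as an engineer would, in place of code of your own. Each camera call takes 0.05 s, during which the arm holds its last target. There are 200 camera calls.

## Working session

There is one attempt and no reset: what is moved stays moved. The work goes in short steps, Python scripts to look and compute and a tool call to move; the robot and the scene stay as the last step left them, time stands still between calls to the robot, and variables do not carry over. Pictures are saved under pics/ and viewed, at most 10 in all, crops included, and the job is handed in when it is done.

Besides the shell and the picture viewer there is one more tool, called after "Request:" in YAML: its name, and indented under it one key for each argument. drive_tool: Moves the arm, as the interface text tells. Its arguments: {"type":"object","properties":{"commands":{"type":"array"},"gripper":{"type":"number"}},"required":["commands"]}

```bash
mkdir -p pics
cat > h.py <<'E'
import numpy as np, cv2
from bench import get_obs, snapshot
def snap(n):
    s=snapshot(n); R=cv2.Rodrigues(np.array(s["rvec"],float))[0]; t=np.array(s["tvec"],float).ravel()
    v,u=np.mgrid[0:384,0:512]; z=s["range_z"]
    P=np.stack([(u-s["cx"])/s["fx"]*z,(v-s["cy"])/s["fy"]*z,z],-1)
    W=(P-t)@R; W[z<=0]=np.nan
    s["W"]=W; s["R"]=R; s["t"]=t; return s
def proj(s,X):
    p=np.atleast_2d(X)@s["R"].T+s["t"]; return np.stack([p[:,0]/p[:,2]*s["fx"]+s["cx"],p[:,1]/p[:,2]*s["fy"]+s["cy"]],1)
E
python3 - <<'E'
from h import *
o=get_obs(); print({k:np.round(v,3) for k,v in o.items()})
for n in ("scene","top"):
    s=snap(n); cv2.imwrite(f"pics/{n}0.png",s["image"]); np.savez(f"{n}0.npz",**{k:s[k] for k in s})
    print(n,s["fx"],-s["R"].T@s["t"],s["R"].round(2).tolist())
E
```

```text
{'time': np.float64(0.0), 'joint_positions': array([ 1.   ,  0.088,  1.372,  0.   ,  1.684, -0.103]), 'qvel': array([ 0.001,  0.001, -0.002, -0.002, -0.   , -0.001]), 'joint_torque': array([-1.0000e-03, -3.4018e+01, -3.0243e+01,  7.2000e-02,  3.3000e-02,
       -0.0000e+00]), 'tool_pos': array([0.248, 0.49 , 0.204]), 'ee_rot': array([-3.139, -0.   ,  2.674]), 'wrist_force': array([-0.38 , -0.352,  0.403]), 'wrist_torque': array([-0.027, -0.014, -0.015]), 'finger_force': np.float64(0.0), 'width': np.float64(0.094)}
scene 401.4740176465963 [ 1.15616452 -0.10348677  1.10020749] [[0.36, 0.93, 0.02], [0.77, -0.29, -0.57], [-0.53, 0.22, -0.82]]
top 417.5943291091933 [0.45852601 0.15942938 1.34097243] [[-0.0, -1.0, 0.03], [-1.0, -0.0, -0.07], [0.07, -0.03, -1.0]]
```

View pics/scene0.png

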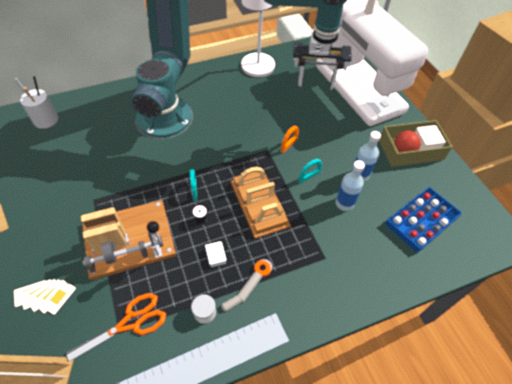

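View pics/top0.png

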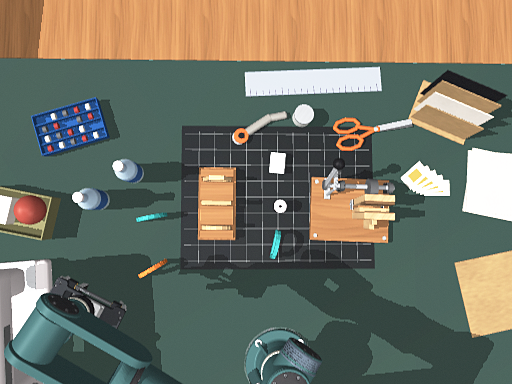

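The scene view shows the clamp at about (125,240), the rack at (260,205) with three handles, and orange and turquoise look-alikes at (290,138), (312,170) and (193,183). In the top view the rack is at (218,203), the clamp base at (350,210) and the knob at (338,165).

Next I'll take an enlarged crop of the rack and clamp, and measure them.

```bash
cat > m.py <<'E'
from h import *
L=lambda n: dict(np.load(f"{n}0.npz"))
s,t=L("scene"),L("top")
a=cv2.resize(s["image"][150:245,220:320],(400,380),interpolation=3)
b=cv2.resize(s["image"][180:285,70:185],(400,365),interpolation=3)
b=cv2.copyMakeBorder(b,0,15,0,0,0); cv2.imwrite("pics/c1.png",np.hstack([a,b]))
def rect(s,z0,z1,x0,x1,y0,y1,m):
    W=s["W"]; k=(W[...,2]>z0)&(W[...,2]<z1)&(W[...,0]>x0)&(W[...,0]<x1)&(W[...,1]>y0)&(W[...,1]<y1)
    P=W[k]; r=cv2.minAreaRect(P[:,:2].astype(np.float32)*1000); print(m,len(P),np.round(P[:,2].mean(),4),np.round(r[0],1),np.round(r[1],1),round(r[2],2)); return P,k
# rough world pos
for n,(u,v) in dict(rack=(205,205),clamp=(330,230),knob=(338,163),lev=(330,180)).items(): print(n,t["W"][v,u].round(3))
for nm,c in (("top",t),("scene",s)):
    rx,ry=t["W"][205,205][:2]; 
    rect(c,.03,.041,rx-.16,rx+.16,ry-.12,ry+.08,nm+" rack")
    P,k=rect(c,.045,.1,rx-.16,rx+.16,ry-.12,ry+.08,nm+" handles")
    n,lab,st,cen=cv2.connectedComponentsWithStats(k.astype(np.uint8))
    for i in range(1,n):
        if st[i,4]>8: Q=c["W"][lab==i]; print("  comp",cen[i].round(0),st[i,4],Q.mean(0).round(3),Q.min(0).round(3),Q.max(0).round(3))
    cx,cy=t["W"][230,330][:2]
    rect(c,.015,.028,cx-.1,cx+.25,cy-.25,cy+.12,nm+" base")
    rect(c,.14,.155,cx-.1,cx+.25,cy-.25,cy+.12,nm+" jawtops")
    rect(c,.21,.26,cx-.1,cx+.3,cy-.25,cy+.12,nm+" knob")
E
python3 m.py
```

```text
rack [0.49  0.23  0.054]
clamp [ 0.411 -0.165  0.018]
knob [ 0.598 -0.136  0.237]
lev [ 0.561 -0.14   0.13 ]
top rack 1752 0.0364 [495.6 195.1] [216.1 103.3] 0.08
top handles 330 0.0887 [501.3 194.8] [ 89.3 174. ] 88.11
  comp [217. 178.] 100 [0.57  0.194 0.083] [0.564 0.156 0.045] [0.576 0.234 0.1  ]
  comp [216. 203.] 102 [0.496 0.196 0.095] [0.489 0.15  0.049] [0.501 0.239 0.1  ]
  comp [216. 228.] 125 [0.421 0.194 0.088] [0.414 0.153 0.058] [0.427 0.238 0.1  ]
top base 3224 0.0224 [ 475.8 -227. ] [250.6 200.3] 87.57
top jawtops 559 0.1465 [ 501.  -223.7] [219.5  92.2] 69.57
top knob 108 0.2315 [ 596.5 -140.2] [28.  28.1] 7.61
scene rack 1287 0.0353 [499.1 195.3] [104.8 218. ] 89.74
scene handles 550 0.081 [499.2 195.7] [ 91.1 165.5] 89.85
  comp [251. 173.] 169 [0.427 0.193 0.079] [0.416 0.152 0.046] [0.434 0.238 0.098]
  comp [260. 190.] 216 [0.502 0.194 0.084] [0.493 0.15  0.045] [0.509 0.241 0.1  ]
  comp [268. 210.] 165 [0.577 0.19  0.079] [0.568 0.154 0.046] [0.582 0.235 0.1  ]
scene base 2684 0.0215 [ 479.5 -227.1] [250.5 203.3] 87.89
scene jawtops 595 0.1453 [ 510.2 -224.9] [223.2  97.7] 65.37
scene knob 131 0.2288 [ 603.4 -139.4] [28.1 27. ] 69.86
```

View pics/c1.png

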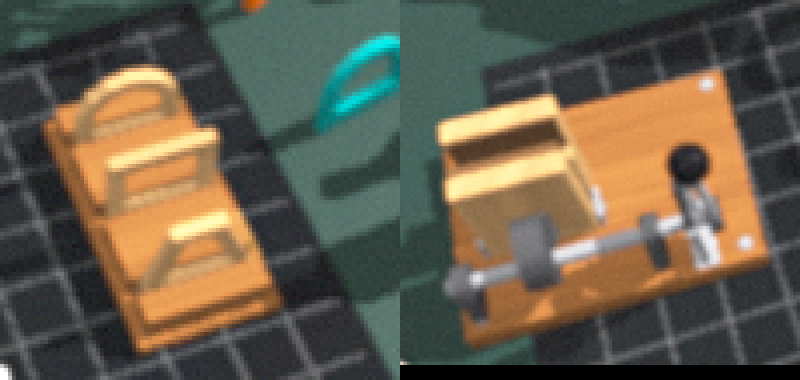

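Three handles stand in the rack: a round arch at scene (251,173), a square one at (260,190) and a tapered one at (268,210). The crop confirms that (251,173) is the only half-circle in pale wood, so it is the one to take. The turquoise and orange ones are outside the rack. It stands at about x 0.424, y 0.195, which matches the rack slot at -75 mm, and its top is 97 mm high.

I'll turn the tool so the fingers close along x, then move above the handle.

Request:
drive_tool:
  commands:
    - [0,0,0,0,0,1]
    - [0,0,0,0,0,1]
    - [0,0,0,0,0,1]
    - [0,0,0,0,0,1]
    - [0,0,0,0,0,1]
    - [0,0,0,0,0,1]
    - [0,0,0,0,0,1]
    - [0,0,0,0,0,1]
    - [0,0,0,0,0,1]
    - [0,0,0,0,0,1]
    - [0,0,0,0,0,1]
    - [-0.92,0.55,0,0,0,0]
    - [-0.92,0.55,0,0,0,0]
    - [-0.92,0.55,0,0,0,0]
    - [-0.92,0.55,0,0,0,0]
    - [-0.92,0.55,0,0,0,0]
    - [-0.92,0.55,0,0,0,0]
    - [-0.92,0.55,0,0,0,0]
    - [-0.92,0.55,0,0,0,0]
    - [0,0,0,0,0,0]
  gripper: 0.5

```text
time: 2.6
tool_pos: [0.4256, 0.1949, 0.2048]
ee_rot: [-3.141, 0.001, 1.569]
wrist_force: [-0.5, 0.2, -0.6]
width: 0.0471
finger_force: 0.0
```

Run:
```python
from h import *
L=lambda n: dict(np.load(f"{n}0.npz"))
c,sn=np.cos(-.04),np.sin(-.04); R=np.array([[c,-sn],[sn,c]]); o=np.array([.4777,-.227])
for n in("top","scene"):
    s=L(n); W=s["W"]; q=(W[...,:2]-o)@R
    k=(W[...,2]>.138)&(W[...,2]<.155)&(q[...,1]>-.09)&(q[...,1]<-.012)&(abs(q[...,0])<.08)
    print(n,"jawtop x hist",np.histogram(q[k][:,0]*1000,bins=np.arange(-40,60,4)))
    k=(W[...,2]>.205)&(q[...,1]>0.03); P=W[k]
    # sphere fit r=16
    from scipy.optimize import least_squares
    r=least_squares(lambda p:np.linalg.norm(P-p,axis=1)-.016,P.mean(0)-[0,0,.01],loss="soft_l1",f_scale=.002); print("knob",r.x.round(4),"clamp xy",((r.x[:2]-o)@R).round(4),len(P))
```

```text
top jawtop x hist (array([ 0,  0, 21, 36, 37, 36, 39, 35,  0,  0,  0,  0,  0, 19, 39, 37, 40,
       38, 36, 37, 24,  0,  0,  0]), array([-40, -36, -32, -28, -24, -20, -16, -12,  -8,  -4,   0,   4,   8,
        12,  16,  20,  24,  28,  32,  36,  40,  44,  48,  52,  56]))
knob [0.2297 0.4419 0.5413] clamp xy [-0.2745  0.6585] 11676
scene jawtop x hist (array([ 0,  0,  1, 13, 32, 38, 34, 43, 51, 22,  0,  0,  0,  0, 20, 39, 31,
       38, 36, 37, 48, 49,  0,  0]), array([-40, -36, -32, -28, -24, -20, -16, -12,  -8,  -4,   0,   4,   8,
        12,  16,  20,  24,  28,  32,  36,  40,  44,  48,  52,  56]))
knob [0.1911 0.5244 0.3311] clamp xy [-0.3165  0.7394] 10507
```

Request:
drive_tool:
  commands:
    - [0,-0.04,0.67,0,0,0]
    - [0,0,0.67,0,0,0]
    - [0,0,0.67,0,0,0]
    - [0,0,0.67,0,0,0]
    - [0,0,0.67,0,0,0]
    - [0,0,0,0,0,0]

```text
time: 3.35
tool_pos: [0.4207, 0.1972, 0.069]
ee_rot: [-3.136, 0.001, 1.575]
wrist_force: [0.3, -0.4, -0.1]
width: 0.0469
finger_force: 0.0
```

Request:
drive_tool:
  commands:
    - [0,0,0,0,0,0]
    - [0,0,0,0,0,0]
    - [0,0,0,0,0,0]
    - [0,0,0,0,0,0]
    - [0,0,0,0,0,0]
  gripper: 1.0

```text
time: 3.98
tool_pos: [0.4237, 0.1972, 0.0722]
ee_rot: [3.14, -0.001, 1.574]
wrist_force: [-0.7, -0.1, 2.7]
width: 0.0114
finger_force: 30.0
```

Request:
drive_tool:
  commands:
    - [0,0,-0.3,0,0,0]
    - [0,0,-0.5,0,0,0]
    - [0,0,-0.7,0,0,0]
    - [0,0,-0.7,0,0,0]
    - [0,0,-0.7,0,0,0]
    - [0,0,-0.7,0,0,0]
    - [0,0,-0.7,0,0,0]
    - [0,0,-0.7,0,0,0]
    - [0,0,0,0,0,0]

```text
time: 5.1
tool_pos: [0.4243, 0.1974, 0.2744]
ee_rot: [3.136, -0.002, 1.574]
wrist_force: [-0.5, -0.1, -0.9]
width: 0.0118
finger_force: 30.0
```

Run:
```python
from h import *
s=snap("scene"); t=snap("top"); o=get_obs(); print(o["tool_pos"].round(4),o["ee_rot"].round(4),o["width"])
p=o["tool_pos"]; u,v=proj(s,p-[0,0,.02])[0].astype(int)
a=cv2.resize(s["image"][v-50:v+50,u-50:u+50],(500,500),interpolation=3); cv2.imwrite("pics/held.png",a)
for n,c in(("scene",s),("top",t)):
    W=c["W"]; k=(W[...,2]>p[2]-.063)&(W[...,2]<p[2]-.03)&(abs(W[...,0]-p[0])<.03)&(abs(W[...,1]-p[1])<.08)
    Q=W[k]; 
    if len(Q): print(n,len(Q),"rel min/max",(Q.min(0)-p).round(4),(Q.max(0)-p).round(4))
```

```text
[0.4231 0.1969 0.2709] [-3.1411e+00  1.0000e-04  1.5737e+00] 0.011604953527790306
scene 212 rel min/max [-0.004  -0.0459 -0.0579] [ 0.0112  0.0438 -0.0311]
top 1 rel min/max [ 0.0041 -0.0352 -0.043 ] [ 0.0041 -0.0352 -0.043 ]
```

View pics/held.png

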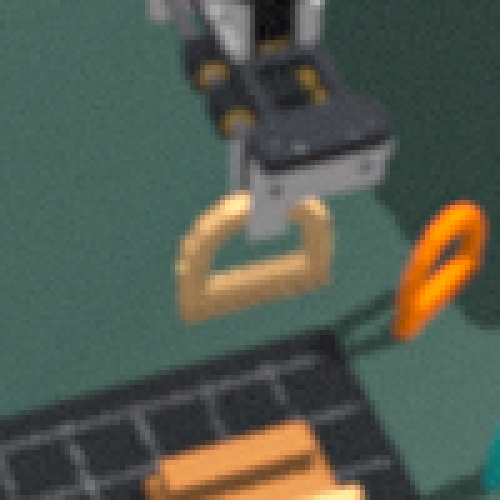

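The handle is held upright and centred, with its foot about 59 mm below the TCP. Next I'll carry it over the clamp seat, which I work out to be at (0.476, -0.277), with the middle of the gap at x 0.479.

Request:
drive_tool:
  commands:
    - [-0.4,0.05,0,0,0,0]
    - [-0.7,0.08,0,0,0,0]
    - [-0.85,0.1,0,0,0,0]
    - [-0.85,0.1,0,0,0,0]
    - [-0.85,0.1,0,0,0,0]
    - [-0.85,0.1,0,0,0,0]
    - [-0.85,0.1,0,0,0,0]
    - [-0.85,0.1,0,0,0,0]
    - [-0.85,0.1,0,0,0,0]
    - [-0.85,0.1,0,0,0,0]
    - [-0.85,0.1,0,0,0,0]
    - [-0.85,0.1,0,0,0,0]
    - [-0.85,0.1,0,0,0,0]
    - [-0.85,0.1,0,0,0,0]
    - [-0.53,0.06,0,0,0,0]
    - [0,0,0,0,0,0.43]
    - [0,0,0,0,0,0]
    - [0,0,0,0,0,0]

```text
time: 7.45
tool_pos: [0.4801, -0.2757, 0.2713]
ee_rot: [-3.141, -0.0, 1.532]
wrist_force: [-0.8, 0.2, -0.2]
width: 0.0119
finger_force: 30.0
```

Run:
```python
from h import *
s=snap("scene"); t=snap("top")
ps=[]
for i in range(1): o=get_obs()
print(o["tool_pos"].round(4),o["ee_rot"].round(4),o["width"]); p=o["tool_pos"]
c,sn=np.cos(-.04),np.sin(-.04); R=np.array([[c,-sn],[sn,c]]); oo=np.array([.4777,-.227])
print("tcp rel seat clamp frame",((p[:2]-oo)@R-[0,-.05]).round(4))
W=s["W"]; q=(W[...,:2]-p[:2])@R
k=(W[...,2]>p[2]-.056)&(W[...,2]<p[2]-.025)&(abs(q[...,0])<.03)&(abs(q[...,1])<.07); print("handle near-face x rel tcp",np.percentile(q[k][:,0],[10,50,90]).round(4),"y",q[k][:,1].min().round(4),q[k][:,1].max().round(4),"zmin",(W[k][:,2].min()-p[2]).round(4))
k=(W[...,2]>.138)&(W[...,2]<.155)&(q[...,1]>-.04)&(q[...,1]<.04)&(abs(q[...,0])<.06)
print(np.histogram(q[k][:,0]*1000,bins=np.arange(-40,50,2)))
u,v=proj(s,p-[0,0,.08])[0].astype(int)
cv2.imwrite("pics/over.png",cv2.resize(s["image"][v-50:v+50,u-60:u+60],(720,600),interpolation=3))
```

```text
[ 0.4802 -0.2756  0.2715] [ 3.1416e+00 -1.0000e-04  1.5318e+00] 0.012134023335294696
tcp rel seat clamp frame [0.0045 0.0015]
handle near-face x rel tcp [-0.0016  0.0052  0.0071] y -0.0456 0.0445 zmin -0.0559
(array([ 0,  0,  0,  1,  4, 12, 17, 21, 16, 19, 18, 14, 22, 24, 33, 25,  8,
        0,  0,  0,  0,  0,  0,  0,  0,  0, 10, 15, 21, 19, 17, 17, 15, 19,
       19, 23, 26, 15, 19, 28, 42,  7,  0,  0]), array([-40, -38, -36, -34, -32, -30, -28, -26, -24, -22, -20, -18, -16,
       -14, -12, -10,  -8,  -6,  -4,  -2,   0,   2,   4,   6,   8,  10,
        12,  14,  16,  18,  20,  22,  24,  26,  28,  30,  32,  34,  36,
        38,  40,  42,  44,  46,  48]))
```

View pics/over.png

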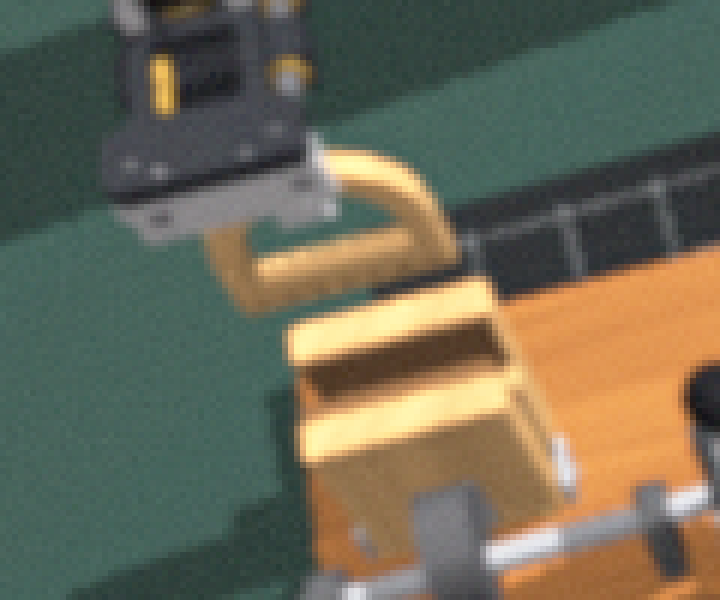

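Request:
drive_tool:
  commands:
    - [0,0,0.47,0,0,0]
    - [0,0,0.47,0,0,0]
    - [0,0,0.47,0,0,0]
    - [0,0,0,0,0,0]
    - [0,0,0,0,0,0]

```text
time: 8.18
tool_pos: [0.4805, -0.2761, 0.2154]
ee_rot: [3.141, 0.0, 1.531]
wrist_force: [-0.4, -0.1, 0.2]
width: 0.0116
finger_force: 30.0
```

Run:
```python
from h import *
s=snap("scene"); t=snap("top"); o=get_obs(); p=o["tool_pos"]; print(p.round(4),o["wrist_force"].round(1))
c,sn=np.cos(-.04),np.sin(-.04); R=np.array([[c,-sn],[sn,c]])
for n,C in(("scene",s),("top",t)):
    W=C["W"]; q=(W[...,:2]-p[:2])@R; z=W[...,2]-p[2]
    f=(abs(q[...,1])<.044)&(abs(q[...,0])<.025)&(z>-.056)&(z<-.040)
    if f.sum(): print(n,"foot face x",np.percentile(q[f][:,0]*1000,[0,25,50,75,100]).round(1),f.sum())
    k=(W[...,2]>.140)&(W[...,2]<.152)&(abs(q[...,1])<.043)&(abs(q[...,0])<.06)
    h,e=np.histogram(q[k][:,0]*1000,bins=np.arange(-44,52,2)); print(n,dict(zip(e[:-1].tolist(),h.tolist())))
u,v=proj(s,p-[0,0,.06])[0].astype(int); a=cv2.resize(s["image"][v-40:v+40,u-40:u+40],(400,400),interpolation=3)
u,v=proj(t,p-[0,0,.06])[0].astype(int); b=cv2.resize(t["image"][v-40:v+40,u-40:u+40],(400,400),interpolation=3)
cv2.imwrite("pics/over2.png",np.hstack([a,b]))
```

```text
[ 0.4807 -0.2763  0.2161] [0.7 0.1 0. ]
scene foot face x [-7.3  3.9  5.3  6.3  9. ] 151
scene {-44: 0, -42: 0, -40: 0, -38: 0, -36: 0, -34: 1, -32: 6, -30: 13, -28: 6, -26: 1, -24: 0, -22: 1, -20: 0, -18: 0, -16: 0, -14: 0, -12: 1, -10: 0, -8: 0, -6: 0, -4: 0, -2: 0, 0: 0, 2: 0, 4: 0, 6: 0, 8: 0, 10: 0, 12: 11, 14: 25, 16: 23, 18: 19, 20: 17, 22: 11, 24: 26, 26: 15, 28: 27, 30: 15, 32: 24, 34: 29, 36: 19, 38: 20, 40: 25, 42: 5, 44: 0, 46: 0, 48: 0}
top foot face x [-8.8 -8.6 -7.8 -2.4  2. ] 15
top {-44: 0, -42: 0, -40: 0, -38: 0, -36: 15, -34: 18, -32: 21, -30: 19, -28: 18, -26: 17, -24: 18, -22: 19, -20: 15, -18: 15, -16: 13, -14: 8, -12: 0, -10: 0, -8: 0, -6: 0, -4: 0, -2: 0, 0: 0, 2: 0, 4: 0, 6: 0, 8: 8, 10: 11, 12: 15, 14: 16, 16: 13, 18: 16, 20: 19, 22: 18, 24: 18, 26: 15, 28: 18, 30: 19, 32: 15, 34: 19, 36: 15, 38: 0, 40: 0, 42: 0, 44: 0, 46: 0, 48: 0}
```

View pics/over2.png

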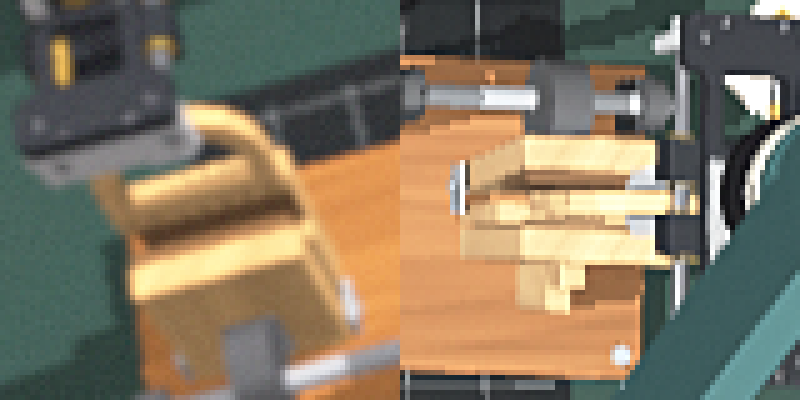

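The handle sits about 4.5 mm to +x of the seat, and both views agree on that. I'll shift it 1.5 mm back to the middle of the gap and lower it.

Request:
drive_tool:
  commands:
    - [0,-0.04,0.1,0,0,0]
    - [0,0,0.25,0,0,0]
    - [0,0,0.25,0,0,0]
    - [0,0,0.25,0,0,0]
    - [0,0,0.25,0,0,0]
    - [0,0,0.2,0,0,0]
    - [0,0,0,0,0,0]
    - [0,0,0,0,0,0]

```text
time: 9.28
tool_pos: [0.4789, -0.276, 0.1634]
ee_rot: [3.141, 0.0, 1.531]
wrist_force: [-1.0, -0.2, -0.7]
width: 0.0117
finger_force: 30.0
```

Request:
drive_tool:
  commands:
    - [0,0,0.05,0,0,0]
    - [0,0,0,0,0,0]

```text
time: 9.52
tool_pos: [0.4788, -0.276, 0.1612]
ee_rot: [3.141, 0.0, 1.531]
wrist_force: [0.5, -1.0, 0.0]
width: 0.0115
finger_force: 30.0
```

Request:
drive_tool:
  commands:
    - [0,0,0.04,0,0,0]
    - [0,0,0,0,0,0]

```text
time: 9.78
tool_pos: [0.479, -0.2761, 0.1601]
ee_rot: [3.141, 0.001, 1.531]
wrist_force: [0.1, 0.2, 2.0]
width: 0.0115
finger_force: 30.0
```

Request:
drive_tool:
  commands:
    - [0,0,0.03,0,0,0]
    - [0,0,0,0,0,0]

```text
time: 10.02
tool_pos: [0.4791, -0.2761, 0.1601]
ee_rot: [3.14, 0.001, 1.531]
wrist_force: [-0.7, 0.5, 6.2]
width: 0.0119
finger_force: 30.0
```

The wrist force rose to 6 N at TCP z 0.160, so the foot is resting on the block. Next I'll release it, back off upwards and look.

Request:
drive_tool:
  commands:
    - [0,0,-0.04,0,0,0]
    - [0,0,0,0,0,0]
    - [0,0,0,0,0,0]
    - [0,0,0,0,0,0]
  gripper: 0.4

```text
time: 10.52
tool_pos: [0.4786, -0.2758, 0.1594]
ee_rot: [-3.141, -0.001, 1.531]
wrist_force: [0.3, 0.1, 0.2]
width: 0.0486
finger_force: 0.0
```

Request:
drive_tool:
  commands:
    - [0,0,-0.3,0,0,0]
    - [0,0,-0.5,0,0,0]
    - [0,0,-0.6,0,0,0]
    - [0,0,-0.6,0,0,0]
    - [0,0,-0.6,0,0,0]
    - [0,0,-0.6,0,0,0]
    - [0,0,0,0,0,0]

```text
time: 11.4
tool_pos: [0.4796, -0.2765, 0.2912]
ee_rot: [3.136, 0.003, 1.531]
wrist_force: [0.6, 0.4, 0.0]
width: 0.0565
finger_force: 0.0
```

Run:
```python
from h import *
from scipy.optimize import least_squares
s=snap("scene"); t=snap("top"); o=get_obs(); print(o["tool_pos"].round(4),o["width"])
c,sn=np.cos(-.04),np.sin(-.04); R=np.array([[c,-sn],[sn,c]]); oo=np.array([.4777,-.227])
for n,C in(("scene",s),("top",t)):
    W=C["W"]; q=(W[...,:2]-oo)@R; 
    f=(abs(q[...,1]+.05)<.06)&(abs(q[...,0])<.04)&(W[...,2]>.152)&(W[...,2]<.2)
    Q=q[f]*1000; print(n,f.sum(),Q.min(0).round(1),Q.max(0).round(1),"ztop",np.percentile(W[f][:,2],98).round(4))
    img=C["image"].astype(int).max(-1); k=(W[...,2]>.214)&(W[...,2]<.25)&(abs(q[...,1]-.09)<.03)&(abs(q[...,0]-.12)<.06); P=W[k]
    if len(P)>10:
        r=least_squares(lambda p:np.linalg.norm(P-p,axis=1)-.016,P.mean(0)-[0,0,.01],loss="soft_l1",f_scale=.002); print(n,"knob",len(P),r.x.round(4),((r.x[:2]-oo)@R).round(4))
u,v=proj(s,[.52,-.22,.14])[0].astype(int); cv2.imwrite("pics/placed.png",cv2.resize(s["image"][v-60:v+60,u-75:u+75],(750,600),interpolation=3))
```

```text
[ 0.4787 -0.2759  0.2878] 0.05637406161781183
scene 211 [ -3.8 -89.7] [13.5 -7.3] ztop 0.1852
scene knob 128 [ 0.6002 -0.1398  0.2202] [0.1189 0.092 ]
top 135 [-24.4 -91.8] [25.  -6.3] ztop 0.1869
top knob 109 [ 0.5979 -0.1409  0.2211] [0.1166 0.0908]
```

View pics/placed.png

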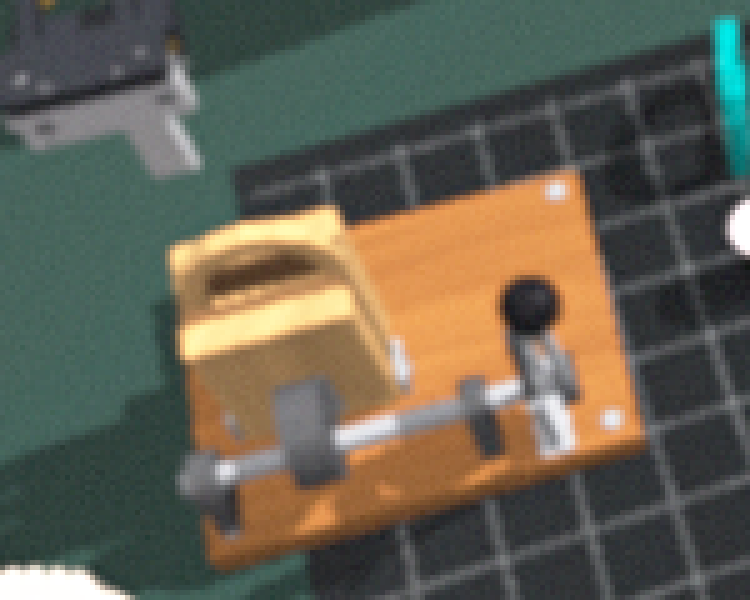

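The handle stands in the jaws with its top at 0.185 m and its y centre within 1–2 mm. The picture shows the arch at (265,260) and the knob at (530,300). The two views put the knob at (0.599, -0.140, 0.221), where it should be 92 mm along the clamp's y. I'll move over the knob next.

Request:
drive_tool:
  commands:
    - [0.35,0.29,0,0,0,0]
    - [0.7,0.57,0,0,0,0]
    - [0.7,0.57,0,0,0,0]
    - [0.7,0.57,0,0,0,0]
    - [0.7,0.57,0,0,0,0]
    - [0.36,0.3,0,0,0,0]
    - [0,0,0,0,0,0]
    - [0,0,0,0,0,0]

```text
time: 12.5
tool_pos: [0.5986, -0.1408, 0.2877]
ee_rot: [-3.141, 0.0, 1.53]
wrist_force: [-0.6, -0.5, -0.5]
width: 0.0564
finger_force: 0.0
```

Request:
drive_tool:
  commands:
    - [0,0,0.4,0,0,0]
    - [0,0,0.4,0,0,0]
    - [0,0,0.4,0,0,0]
    - [0,0,0.4,0,0,0]
    - [0,0,0.4,0,0,0]
    - [0,0,0,0,0,0]
    - [0,0,0,0,0,0]

```text
time: 13.38
tool_pos: [0.5993, -0.1402, 0.2083]
ee_rot: [3.141, 0.0, 1.531]
wrist_force: [0.8, 0.3, 0.3]
width: 0.0563
finger_force: 0.0
```

Request:
drive_tool:
  commands:
    - [0,0,0,0,0,0]
    - [0,0,0,0,0,0]
    - [0,0,0,0,0,0]
    - [0,0,0,0,0,0]
  gripper: 1.0

```text
time: 13.88
tool_pos: [0.5994, -0.1403, 0.2084]
ee_rot: [3.14, 0.0, 1.531]
wrist_force: [1.2, 0.4, 1.0]
width: 0.0303
finger_force: 30.0
```

Request:
drive_tool:
  commands:
    - [0,-0.1,0,0,0,0]
    - [0,0,0,0,0,0]

```text
time: 14.12
tool_pos: [0.5975, -0.1402, 0.209]
ee_rot: [3.134, 0.001, 1.531]
wrist_force: [4.6, -0.1, 0.3]
width: 0.0305
finger_force: 30.0
```

Request:
drive_tool:
  commands:
    - [0,-0.1,-0.03,0,0,0]
    - [0,-0.1,-0.03,0,0,0]
    - [0,-0.1,-0.03,0,0,0]
    - [0,-0.1,-0.02,0,0,0]
    - [0,0,0,0,0,0]

```text
time: 14.75
tool_pos: [0.5827, -0.1396, 0.2136]
ee_rot: [3.131, 0.001, 1.532]
wrist_force: [7.7, 0.4, -0.3]
width: 0.0307
finger_force: 30.0
```

Request:
drive_tool:
  commands:
    - [0,-0.1,-0.02,0,0,0]
    - [0,0,0,0,0,0]

```text
time: 15.0
tool_pos: [0.579, -0.1394, 0.2146]
ee_rot: [3.13, 0.001, 1.532]
wrist_force: [8.4, -0.2, 0.5]
width: 0.0309
finger_force: 30.0
```

Request:
drive_tool:
  commands:
    - [0,-0.08,-0.01,0,0,0]
    - [0,0,0,0,0,0]

```text
time: 15.25
tool_pos: [0.5762, -0.1393, 0.2153]
ee_rot: [3.129, 0.001, 1.532]
wrist_force: [9.0, -0.2, 1.3]
width: 0.0303
finger_force: 30.0
```

Request:
drive_tool:
  commands:
    - [0,-0.08,-0.01,0,0,0]
    - [0,0,0,0,0,0]

```text
time: 15.5
tool_pos: [0.5732, -0.1392, 0.2158]
ee_rot: [3.129, 0.001, 1.532]
wrist_force: [8.5, 0.2, 1.5]
width: 0.0307
finger_force: 30.0
```

Request:
drive_tool:
  commands:
    - [0,-0.08,-0.01,0,0,0]
    - [0,0,0,0,0,0]

```text
time: 15.75
tool_pos: [0.5679, -0.1388, 0.2165]
ee_rot: [3.134, 0.001, 1.532]
wrist_force: [3.5, 1.1, 4.3]
width: 0.0305
finger_force: 30.0
```

That was click 1: the force fell from 8.5 to 3.5 N at x≈0.570. I expect click 2 near 0.547 and click 3 near 0.524.

Request:
drive_tool:
  commands:
    - [0,-0.09,-0.02,0,0,0]
    - [0,-0.09,-0.01,0,0,0]
    - [0,-0.09,0,0,0,0]
    - [0,0,0,0,0,0]

```text
time: 16.25
tool_pos: [0.5591, -0.1384, 0.2176]
ee_rot: [3.129, 0.001, 1.532]
wrist_force: [8.3, -0.0, 1.8]
width: 0.0304
finger_force: 30.0
```

Request:
drive_tool:
  commands:
    - [0,-0.08,0,0,0,0]
    - [0,0,0,0,0,0]

```text
time: 16.5
tool_pos: [0.5562, -0.1383, 0.2179]
ee_rot: [3.128, 0.001, 1.532]
wrist_force: [9.3, 1.0, 2.6]
width: 0.0306
finger_force: 30.0
```

Request:
drive_tool:
  commands:
    - [0,-0.08,0,0,0,0]
    - [0,0,0,0,0,0]

```text
time: 16.75
tool_pos: [0.5534, -0.1382, 0.2182]
ee_rot: [3.126, 0.001, 1.532]
wrist_force: [9.7, 0.8, 2.0]
width: 0.0307
finger_force: 30.0
```

Request:
drive_tool:
  commands:
    - [0,-0.08,0,0,0,0]
    - [0,0,0,0,0,0]

```text
time: 17.0
tool_pos: [0.5501, -0.1381, 0.2185]
ee_rot: [3.126, 0.001, 1.532]
wrist_force: [10.9, 0.9, 2.7]
width: 0.0305
finger_force: 30.0
```

Request:
drive_tool:
  commands:
    - [0,-0.06,0,0,0,0]
    - [0,0,0,0,0,0]

```text
time: 17.25
tool_pos: [0.5478, -0.138, 0.2186]
ee_rot: [3.126, 0.001, 1.532]
wrist_force: [9.5, 0.1, 4.0]
width: 0.0309
finger_force: 30.0
```

Request:
drive_tool:
  commands:
    - [0,-0.06,0,0,0,0]
    - [0,0,0,0,0,0]

```text
time: 17.5
tool_pos: [0.5438, -0.1378, 0.2185]
ee_rot: [3.13, 0.001, 1.532]
wrist_force: [5.7, 1.0, 5.5]
width: 0.0306
finger_force: 30.0
```

That was click 2: the force fell from 10.9 to 5.7 N at x≈0.546. I'll go on to the third, with the finest steps near 0.524.

Request:
drive_tool:
  commands:
    - [0,-0.08,0,0,0,0]
    - [0,-0.08,0,0,0,0]
    - [0,-0.08,0.01,0,0,0]
    - [0,0,0,0,0,0]

```text
time: 18.0
tool_pos: [0.5359, -0.1374, 0.2185]
ee_rot: [3.126, 0.001, 1.532]
wrist_force: [10.6, 1.6, 4.4]
width: 0.0307
finger_force: 30.0
```

Request:
drive_tool:
  commands:
    - [0,-0.07,0.01,0,0,0]
    - [0,0,0,0,0,0]

```text
time: 18.25
tool_pos: [0.5335, -0.1373, 0.2183]
ee_rot: [3.125, 0.001, 1.532]
wrist_force: [10.7, 1.8, 5.7]
width: 0.0306
finger_force: 30.0
```

Request:
drive_tool:
  commands:
    - [0,-0.07,0.01,0,0,0]
    - [0,0,0,0,0,0]

```text
time: 18.5
tool_pos: [0.5311, -0.1372, 0.2182]
ee_rot: [3.123, 0.001, 1.532]
wrist_force: [11.8, 1.6, 5.0]
width: 0.0307
finger_force: 30.0
```

Request:
drive_tool:
  commands:
    - [0,-0.06,0.01,0,0,0]
    - [0,0,0,0,0,0]

```text
time: 18.75
tool_pos: [0.5292, -0.1371, 0.2181]
ee_rot: [3.122, 0.001, 1.532]
wrist_force: [13.1, 0.9, 5.6]
width: 0.0307
finger_force: 30.0
```

Request:
drive_tool:
  commands:
    - [0,-0.06,0.01,0,0,0]
    - [0,0,0,0,0,0]

```text
time: 19.0
tool_pos: [0.5269, -0.137, 0.218]
ee_rot: [3.122, 0.001, 1.533]
wrist_force: [12.7, 1.5, 6.5]
width: 0.0308
finger_force: 30.0
```

Request:
drive_tool:
  commands:
    - [0,-0.05,0.01,0,0,0]
    - [0,0,0,0,0,0]

```text
time: 19.25
tool_pos: [0.5245, -0.137, 0.2178]
ee_rot: [3.123, 0.001, 1.532]
wrist_force: [11.0, 1.7, 7.4]
width: 0.0307
finger_force: 30.0
```

Request:
drive_tool:
  commands:
    - [0,-0.04,0.01,0,0,0]
    - [0,0,0,0,0,0]

```text
time: 19.5
tool_pos: [0.5218, -0.1368, 0.2173]
ee_rot: [3.125, 0.001, 1.532]
wrist_force: [7.0, 2.4, 6.2]
width: 0.0303
finger_force: 30.0
```

That was click 3: the force fell from 13.1 to 7.0 N. I'll go about 3 mm further for margin, which is well short of the fourth click near 0.502, then check.

Request:
drive_tool:
  commands:
    - [0,-0.04,0.01,0,0,0]
    - [0,-0.02,0,0,0,0]
    - [0,0,0,0,0,0]
    - [0,0,0,0,0,0]
    - [0,0,0,0,0,0]
    - [0,0,0,0,0,0]

```text
time: 20.25
tool_pos: [0.5197, -0.1367, 0.2166]
ee_rot: [3.125, 0.001, 1.532]
wrist_force: [9.9, 1.2, 7.4]
width: 0.0306
finger_force: 30.0
```

Run:
```python
from h import *
s=snap("scene"); o=get_obs(); print(o["tool_pos"].round(4),o["wrist_force"].round(1),o["finger_force"])
c,sn=np.cos(-.04),np.sin(-.04); R=np.array([[c,-sn],[sn,c]]); oo=np.array([.4777,-.227])
W=s["W"]; q=(W[...,:2]-oo)@R
f=(abs(q[...,1]+.05)<.06)&(abs(q[...,0])<.04)&(W[...,2]>.152)&(W[...,2]<.2)
Q=q[f]*1000; print(f.sum(),Q.min(0).round(1),Q.max(0).round(1),"ztop",np.percentile(W[f][:,2],98).round(4))
u,v=proj(s,[.52,-.22,.14])[0].astype(int); cv2.imwrite("pics/end.png",cv2.resize(s["image"][v-60:v+60,u-75:u+75],(750,600),interpolation=3))
```

```text
[ 0.5197 -0.1368  0.2166] [8.7 1.7 7.1] 30.003066658973694
207 [-19.  -91.2] [10.1 -7.4] ztop 0.1857
```

View pics/end.png

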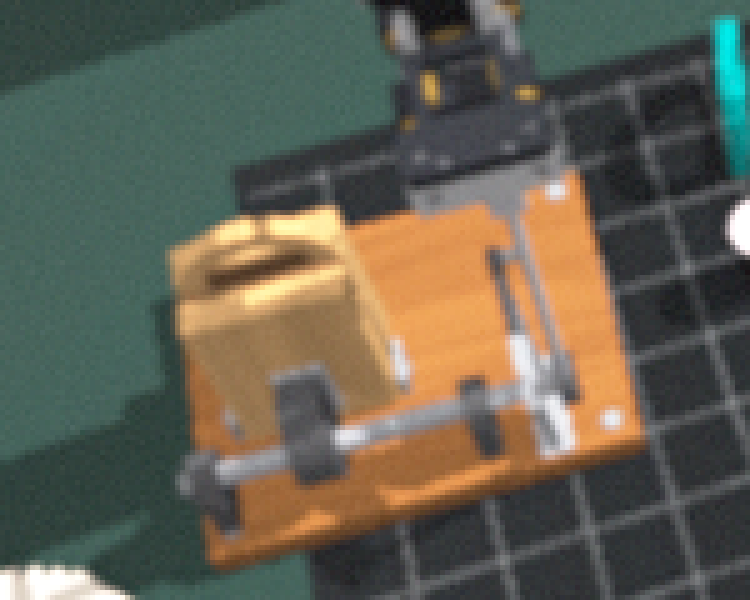

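The handle stands upright in the closed jaws at (260,245), and the gripper is on the knob. I'll push 2–3 mm further so it's nipped more firmly; the angle will be about 0.555, so still clear of 0.63.

Request:
drive_tool:
  commands:
    - [0,-0.04,0.01,0,0,0]
    - [0,-0.03,0,0,0,0]
    - [0,0,0,0,0,0]
    - [0,0,0,0,0,0]
    - [0,0,0,0,0,0]
    - [0,0,0,0,0,0]

```text
time: 21.05
tool_pos: [0.5181, -0.1367, 0.2163]
ee_rot: [3.122, 0.001, 1.533]
wrist_force: [13.1, 1.8, 6.4]
width: 0.0305
finger_force: 30.0
```

```bash
python3 -c "
from bench import close_job
print(close_job())"
```

```text
the job is handed in; nothing more can be done
None
```

The job is handed in: the round handle stands nipped upright in the clamp, with three lever clicks felt by force drop (angle about 0.55 rad, short of the fourth) and the gripper still holding the knob; the system returned no verdict.

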